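# Bring the square tub to the front of the bead carousel

### The job

Turn the bead carousel until its square tub is at the front, lined up over the tongue that sticks out of the stand. Turn it by pushing on the pegs round its rim, not on the tubs, and leave the paper cup next to it standing where it is.

Things in the scene. Friction and masses are not known exactly. Their poses are not given: they have to be found in the camera images.
- stand: Fixed dark-wood foot of the bead carousel, with one flat tongue, 50 mm wide, 12 mm high, jutting out in front to 220 mm from the axis, a steel dot on it. Origin: on the table, on the turning axis; z up; the tongue points along -x. Its pale turning plate, radius 137 mm, top 32 mm above the table, turns both ways without stops, drags about 0.2 N m (2 N at the pegs) and stays where it is left.
- tubs: Six lidded clear tubs of beads fixed on the turning plate, 60 degrees apart, centres 70 mm from the axis; five are round, 30 to 44 mm across, 26 to 44 mm high. All stay within 98 mm of the axis and 76 mm of the table. Origin: on the axis, on the plate; square tub along -x. Outside them six wooden pegs, 12 mm thick, stand up from the plate 122 mm from the axis, tops 68 mm above the table.
- square_tub: The only square one of the six tubs: 40 by 40 mm, 38 mm high, clear with a flat white lid. Origin: centre of its underside, 70 mm from the turning axis, 32 mm above the table; z up, -x points away from the axis. The pegs stand midway between tubs: seen from the axis, at 30, 90 and 150 degrees either side of the square tub.
- cup: A lidded brown paper coffee cup, loose, standing on the table to the left of the carousel (from the robot), about 245 to 265 mm from its axis: 94 mm high, 80 mm across at the top. Origin at the centre of its underside, z up.
Things that resemble listed ones, but are neither listed nor needed, are in the scene too. What is shaped like the cup but red or yellow is not meant.

How it is judged:
By the outcome, as a careful person would: the job done as asked, in the order asked, and still so for the second after the job is handed in, with the robot touching nothing.
It also fails if it takes over 40 s, if anything falls off the work surface, if the arm or the gripper's body presses on something with over 40 N, if the wrist force passes 120 N, or if a joint passes its speed limit or range.

### The arm

A 6-joint arm with a two-finger parallel gripper is mounted at the origin on the work surface. World frame = base frame: x ahead of the robot, y to its left, z up, the work surface at z = 0. Lengths are in m, angles in degrees, forces in N, time in s.
With the tool pointing down it reaches from about 0.25 to 0.8 m from the base axis. Payload 8.5 kg.
Tool frame: the origin (TCP) lies on the centre line of the jaws, within the pads' length; the fingertips stand 17 mm ahead of it and the grasp point (between the pads) lies 2 mm behind it; y points along the fingers, x is the direction in which the jaws open and shut, and the axes are right-handed (so a half turn about y gives the same grasp; the last joint's range is limited). The gripper opens to 85 mm and grips with 20 to 120 N. Pads are 22 mm wide; open, the fingers measure 114 mm over their backs; the gripper's body (76 mm by 85 mm) begins 54 mm behind the grasp point. The pads swing forward as they close: fully open they stand 13 mm farther back than shut.
Start: joints at [68.583, 13.648, -0.773, 75.585, 0, 90], TCP at [0.192, 0.489, 0.248] pointing down, gripper open.
Joint ranges: [-152.45, 152.45], [-59.26, 108.67], [-65.41, 83.53], [-104.44, 129.93], [-82.83, 76.93], [-180, 180]. Speed limits (degrees/s): [127.2, 127.2, 159.86, 180, 180, 180].

### API

Orientations are given as [roll, pitch, yaw] about the fixed x, y, z axes, in that order (R = Rz(yaw) Ry(pitch) Rx(roll)).
In Python, from rig import bot gives the robot as it stands.
- The arm moves only by the tool apply_moves, never from a script. Its argument "moves" is one flat list of numbers, 7 for each row, row after row: the turn, a rotation vector about the tool's x, y, z in rad, then the shift along the tool's x, y, z in mm, then the closure, from 0 (fully open) to 1 (shut). In form: [rx, ry, rz, dx, dy, dz, hand, rx, ry, rz, dx, dy, dz, hand, ...]. A call has 1 to 20 rows; each row is the pose to reach, as a shift and turn from the pose commanded when the call began, along the tool's axes at that moment; what a row does not reach only later rows make up. A row lasts 1/12 s, in which the tool goes at most 41.7 mm and 7.16 degrees, less where a joint would pass 70% of its speed; a pose out of reach is approached as far as the arm can. A call with a gripper value outside its range is refused whole. The fingers move at their own pace and stop on an object; "newtons" is the grip in N (left out, the last holds). Time passes only in rows, so rows that repeat a pose let the fingers close. It gives the time, the measured TCP pose, the force and the opening at its end, in the units of the state.
- bot.read_state(): the state, without advancing time (a new reading comes with each control period).
- bot.camera(name): name is "side" or "top" or "wrist"; returns a dict with "img" (384x512x3 uint8, blue, green, red), "mtx" (3x3 intrinsics, pixels), "position" and "rotation" of the camera in the world; the wrist camera has in their place "mount" (4x4, takes a point from camera to tool coordinates, whose origin is the TCP and whose axes are the tool frame's). Camera axes: x right, y down, z forward; pixel columns grow to the right and rows downward; lengths in m; the calibration is good to about 2 mm. The wrist camera is an equidistant fisheye: a pixel r from the principal point sees the ray r / f radians off the axis. A picture is of the moment at which its call begins: read the wrist's pose just before it. There is no depth.
- bot.close_job(): hands the job in, once; it reports no verdict.
Trained networks look in the newest picture that a camera, given by its name, has taken for a name from the list of things; names that differ only in an ending like _2 or _b are one class to them, and where a whole thing is asked for, a point or a joint stands for the part that bears it (a point fixed in the world has none). Each returns a list of dicts, best first, with "score" (0 to 1); they miss things now and then, are a little off and sometimes report something else, mostly with a low value. They report only what shows in the picture. A call takes as long as a camera call. They do not tell look-alikes from the thing itself.
- bot.find_in(camera, query): "pixel" ([row, column] in pixels, amid what is visible of it).
- bot.cut_out(camera, query): "region" (384x512 bool, what is visible of it) and "pixel" ([row, column] in pixels, amid what is visible of it).
- bot.landmark_of(camera, query): "pixel" ([row, column] in pixels: a listed point, or the origin of a listed thing).
The state is a dict: "t": time; "joint_positions": joint angles; "qvel": joint speeds; "tau": joint torques, N m; "ee_pos": TCP position; "ee_rot": TCP orientation; "wrist_force": force on the tool from outside, world axes, zero at the start; "ft_torque": the same for the moment, N m; "width": finger opening in m.
Only numpy, scipy, OpenCV 4.12 (cv2) and the standard library are available. Lean on these libraries where they do the work, as an engineer would, in place of code of your own. Each camera call takes 0.05 s, during which the arm holds its last target. There are 200 camera calls.

## Working session

There is one attempt and no reset: what is moved stays moved. The work goes in short steps, Python scripts to look and compute and a tool call to move; the robot and the scene stay as the last step left them, time stands still between calls to the robot, and variables do not carry over. Pictures are saved under pics/ and viewed, about 8 in all and at most 12, crops included, and the job is handed in when it is done.

Besides the shell and the picture viewer there is one more tool, called after "Call:" as a command line: name --argument value ..., lists and objects as JSON in quotes. apply_moves: Moves the arm, as the interface text tells. Its arguments: {"type":"object","properties":{"moves":{"type":"array","items":{"type":"number"}},"newtons":{"type":"number"}},"required":["moves"]}

```bash
mkdir -p pics
python3 - <<'E'
from rig import bot
import cv2,numpy as np
s=bot.read_state();print(s)
for c in("top","side"):
    d=bot.camera(c);cv2.imwrite(f"pics/{c}0.png",d["img"]);print(c,d["mtx"].tolist(),np.round(d["position"],4).tolist(),np.round(d["rotation"],4).tolist())
    for q in("stand","square_tub","cup","tubs"):
        print(q,[(np.round(r["pixel"]).tolist(),round(r["score"],2)) for r in bot.landmark_of(c,q)])
E
```

```text
{'t': 0.0, 'joint_positions': array([ 6.85834083e+01,  1.36814709e+01, -8.16173279e-01,  7.55854658e+01,
       -4.02438538e-04,  8.99989094e+01]), 'qvel': array([ 0.02081527,  0.0084772 ,  0.05816335, -0.03780263,  0.02585245,
       -0.0796537 ]), 'tau': array([-7.11621124e-04, -5.38781977e+01,  3.46448851e+01,  1.81703334e-02,
       -2.92168841e-05,  3.08608298e-05]), 'ee_pos': array([0.19156024, 0.48838219, 0.24767814]), 'ee_rot': array([-9.00004009e+01,  8.31100264e-02,  6.85844990e+01]), 'wrist_force': array([1.01392061, 0.11407359, 1.13952745]), 'ft_torque': array([0.00458415, 0.00091707, 0.03871697]), 'width': 0.08534361051768947}
top [[400.22240752585304, 0.0, 261.89462814529], [0.0, 400.22240752585304, 191.83459759826513], [0.0, 0.0, 1.0]] [0.4852, 0.1375, 0.7822] [-175.7695, 0.9055, -91.4961]
stand [([178.0, 369.0], 0.66)]
square_tub [([209.0, 401.0], 0.56)]
cup [([166.0, 167.0], 0.92), ([223.0, 181.0], 0.87), ([170.0, 238.0], 0.77), ([179.0, 367.0], 0.28)]
tubs [([178.0, 367.0], 0.75)]
side [[403.1534179290845, 0.0, 253.39895355791552], [0.0, 403.1534179290845, 190.4896531841612], [0.0, 0.0, 1.0]] [0.5335, 0.6213, 0.6206] [-138.5403, 0.842, -179.3574]
stand [([146.0, 250.0], 0.68)]
square_tub [([124.0, 280.0], 0.98)]
cup [([310.0, 217.0], 0.94), ([239.0, 235.0], 0.62), ([295.0, 295.0], 0.59), ([149.0, 248.0], 0.2)]
tubs [([136.0, 250.0], 0.67)]
```

View images.

View pics/top0.png

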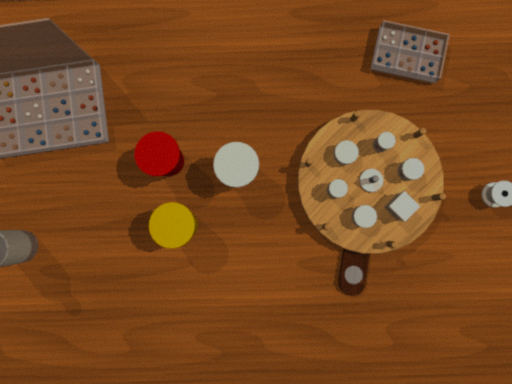

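View pics/side0.png

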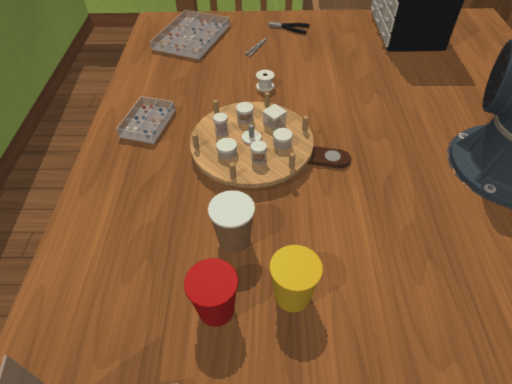

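```bash
cat > h.py <<'E'
from rig import bot
import cv2,numpy as np
from scipy.spatial.transform import Rotation as R
def ray(d,px):
    Rm=np.array(d["rotation"]); Rm=Rm if Rm.shape==(3,3) else R.from_euler("xyz",Rm,degrees=True).as_matrix()
    v=Rm@np.linalg.solve(d["mtx"],[px[1],px[0],1.]);return np.array(d["position"]),v
def at_z(d,px,z):
    p,v=ray(d,px);return (p+v*(z-p[2])/v[2])
def tri(a,pa,b,pb):
    (p,u),(q,v)=ray(a,pa),ray(b,pb);u,v=[w/np.linalg.norm(w) for w in(u,v)]
    s=np.linalg.lstsq(np.c_[u,-v],q-p,rcond=None)[0];A,B=p+s[0]*u,q+s[1]*v
    return (A+B)/2,np.linalg.norm(A-B)
E
python3 - <<'E'
from h import *
a=bot.camera("top");b=bot.camera("side");r=lambda x:np.round(x,4)
dot=at_z(a,(275,353.5),.012);print("dot",r(dot),"tri",[r(x) for x in tri(a,(275,353.5),b,(156,333))])
pegs=[(118,354),(133,420),(163,308),(197,440),(227,324),(244,390)]
P=np.array([at_z(a,p,.068) for p in pegs]);c=P.mean(0);print("axis",r(c))
for p in P:print(r(p),"r",r(np.linalg.norm((p-c)[:2])),"ang",round(np.degrees(np.arctan2(*(p-c)[1::-1])),1))
print("tub lid tri",[r(x) for x in tri(a,(206,404),b,(112,274))])
t=at_z(a,(206,404),.07);f=lambda q:np.degrees(np.arctan2(*(q-c)[1::-1]))
print("tub ang",f(t),"tongue ang",f(dot),"r",np.linalg.norm((dot-c)[:2]),np.linalg.norm((t-c)[:2]))
print("peg tri",[r(x) for x in tri(a,(244,390),b,(118,306))])
print("cup lid",[r(x) for x in tri(a,(165,237),b,(210,232))])
for z in(0.094,):print(r(at_z(a,(165,237),z)))
print("spool",at_z(a,(194,500),.04))
E
```

```text
dot [ 0.3799 -0.0211  0.012 ] tri [array([ 0.3772, -0.0221,  0.006 ]), np.float64(0.0037)]
axis [ 0.5542 -0.0507  0.068 ]
[ 0.6676 -0.0225  0.068 ] r 0.1168 ang 14.0
[ 0.6366 -0.1395  0.068 ] r 0.1211 ang -47.2
[0.588  0.0633 0.068 ] r 0.1189 ang 73.5
[ 0.5205 -0.1685  0.068 ] r 0.1225 ang -106.0
[0.4728 0.0389 0.068 ] r 0.1211 ang 132.2
[ 0.4399 -0.076   0.068 ] r 0.1171 ang -167.5
tub lid tri [array([ 0.5052, -0.106 ,  0.0618]), np.float64(0.0025)]
tub ang -132.36489836330466 tongue ang 170.365921545618 r 0.17686657997065847 0.07131080013811075
peg tri [array([ 0.4378, -0.0756,  0.0687]), np.float64(0.0045)]
cup lid [array([0.5844, 0.19  , 0.0822]), np.float64(0.003)]
[0.5842 0.189  0.094 ]
spool [ 0.52444672 -0.29048448  0.04      ]
```

Run:
```python
import cv2
i=cv2.imread("pics/top0.png")[104:300,292:450]
cv2.imwrite("pics/crop.png",cv2.resize(i,None,fx=3,fy=3,interpolation=cv2.INTER_CUBIC))
```

```text
(no output)
```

View pics/crop.png

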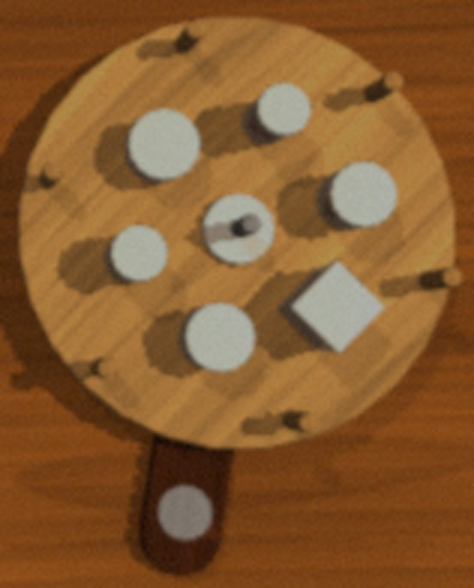

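Run:
```python
from h import *
a=bot.camera("top");g=lambda x,y,z:at_z(a,(104+y/3,292+x/3),z)
c=g(237,232,.032);P=np.array([g(x,y,.068) for x,y in[(190,40),(393,83),(45,178),(453,276),(95,370),(298,420)]])
A=np.c_[2*P[:,:2],np.ones(6)];s=np.linalg.lstsq(A,(P[:,:2]**2).sum(1),rcond=None)[0];print("plate c",c,"peg circle",s[:2],np.sqrt(s[2]+s[0]**2+s[1]**2))
dot=g(186,513,.012);tub=g(337,307,.07)
f=lambda q,c:np.degrees(np.arctan2(q[1]-c[1],q[0]-c[0]))
for cc in(c,s[:2],(c[:2]+s[:2])/2):
    pa=np.array([f(p,cc) for p in P]);print(pa.round(1),"mean mod",np.mean((pa-13+30)%60-30)+13,"tub",f(tub,cc),"tongue",f(dot,cc),np.linalg.norm(dot[:2]-cc[:2]))
cor=[(337,262),(383,305),(338,351),(291,308)]
C=[g(x,y,.07) for x,y in cor]
for i in range(4):print("edge",f(C[(i+1)%4],C[i]))
# tongue edges
print("tongue edges",[f(g(*p,.012),g(*q,.012)) for p,q in[((143,540),(156,440)),((221,545),(232,452))]])
```

```text
plate c [ 0.55516247 -0.05713831  0.032     ] peg circle [ 0.55456585 -0.05404995] 0.12195411682372595
[  15.8  -46.4   75.2 -105.8  130.6 -169.6] mean mod 13.317214386194168 tub -136.64508982791742 tongue 168.68437189884747 0.17879959708615006
[  14.3  -47.2   74.6 -105.1  131.3 -168. ] mean mod 13.311381948355397 tub -134.46921029663085 tongue 169.62344594993397 0.17763244975286616
[  15.1  -46.8   74.9 -105.5  131.  -168.8] mean mod 13.314295890809362 tub -135.54346901002228 tongue 169.15237137702326 0.17821003924720225
edge -135.55172430449616
edge 133.45577681974925
edge 45.27287889214412
edge -47.03688353960754
tongue edges [np.float64(170.21340870864583), np.float64(170.61633368932078)]
```

Call:
apply_moves --moves '[0,-0.606,0,-440,60,-436,0.62,0,-0.606,0,-440,60,-436,0.62,0,-0.606,0,-440,60,-436,0.62,0,-0.606,0,-440,60,-436,0.62,0,-0.606,0,-440,60,-436,0.62,0,-0.606,0,-440,60,-436,0.62,0,-0.606,0,-440,60,-436,0.62,0,-0.606,0,-440,60,-436,0.62,0,-0.606,0,-440,60,-436,0.62,0,-0.606,0,-440,60,-436,0.62,0,-0.606,0,-440,60,-436,0.62,0,-0.606,0,-440,60,-436,0.62,0,-0.606,0,-440,60,-436,0.62,0,-0.606,0,-440,60,-436,0.62,0,-0.606,0,-440,60,-436,0.62,0,-0.606,0,-440,60,-436,0.62,0,-0.606,0,-440,60,-436,0.62,0,-0.606,0,-440,60,-436,0.62,0,-0.606,0,-440,60,-436,0.62,0,-0.606,0,-440,60,-436,0.62]' --newtons 20

```text
t: 2.32
ee_pos: [0.4365, -0.0789, 0.1885]
ee_rot: [-90.0, -0.0, 103.4]
wrist_force: [0.2, -0.0, 0.3]
width: 0.0322
```

Run:
```python
from h import *
s=bot.read_state();print({k:np.round(s[k],4).tolist() for k in("t","joint_positions","ee_pos","ee_rot","width")})
d=bot.camera("wrist");cv2.imwrite("pics/w1.png",d["img"]);print(d["mtx"],np.round(d["mount"],4))
```

```text
{'t': 2.3167, 'joint_positions': [-10.2534, 7.4479, -17.6678, 64.8868, 0.0065, -23.6473], 'ee_pos': [0.4365, -0.0789, 0.1885], 'ee_rot': [-90.0003, -0.007, 103.3939], 'width': 0.0322}
[[297.31863964   0.         255.02269226]
 [  0.         297.31863964 188.07932548]
 [  0.           0.           1.        ]] [[ 1.000e+00 -6.000e-04 -3.000e-04  1.000e-04]
 [ 1.000e-04 -3.093e-01  9.510e-01 -1.255e-01]
 [-7.000e-04 -9.510e-01 -3.093e-01  7.980e-02]
 [ 0.000e+00  0.000e+00  0.000e+00  1.000e+00]]
```

View pics/w1.png

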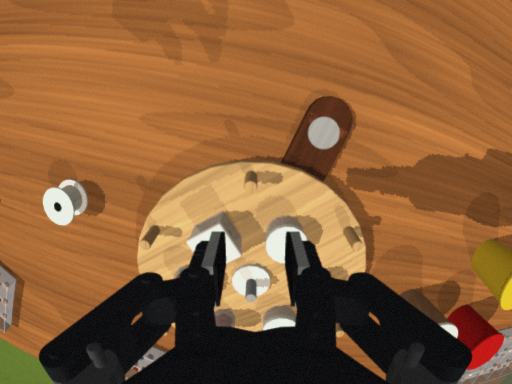

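```bash
cat >> h.py <<'E'
def wray(d,s,px):
    k=d["mtx"];x=(px[1]-k[0,2])/k[0,0];y=(px[0]-k[1,2])/k[1,1];r=np.hypot(x,y)
    v=np.array([np.sin(r)*x/r,np.sin(r)*y/r,np.cos(r)])
    Rt=R.from_euler("xyz",s["ee_rot"],degrees=True).as_matrix();M=np.array(d["mount"])
    return s["ee_pos"]+Rt@M[:3,3],Rt@M[:3,:3]@v
def w_z(d,s,px,z):
    p,v=wray(d,s,px);return p+v*(z-p[2])/v[2]
E
python3 - <<'E'
from h import *
s=bot.read_state();d=bot.camera("wrist")
for n,px,z in[("peg",(175,251),.068),("pegL",(230,153),.068),("pegR",(231,349),.068),("dot",(132,323),.012),("knob?",(282,251),.05)]:print(n,w_z(d,s,px,z).round(4))
E
```

```text
peg [ 0.4262 -0.0849  0.068 ]
pegL [ 0.5006 -0.1642  0.068 ]
pegR [0.458  0.0184 0.068 ]
dot [ 0.3789 -0.0202  0.012 ]
knob? [ 0.5475 -0.0569  0.05  ]
```

Run:
```python
from h import *
s=bot.read_state();d=bot.camera("wrist")
for n,px,z in[("peg",(185,252),.068),("pegbase",(175,251),.035),("pegL",(240,147),.068),("pegR",(242,357),.068),("knob?",(282,251),.05)]:print(n,w_z(d,s,px,z).round(4))
i=d["img"][150:270,130:380];cv2.imwrite("pics/w1c.png",cv2.resize(i,None,fx=3,fy=3,interpolation=cv2.INTER_CUBIC))
```

```text
peg [ 0.4349 -0.0821  0.068 ]
pegbase [ 0.4353 -0.0833  0.035 ]
pegL [ 0.5136 -0.1695  0.068 ]
pegR [0.4679 0.031  0.068 ]
knob? [ 0.5477 -0.057   0.05  ]
```

View pics/w1c.png

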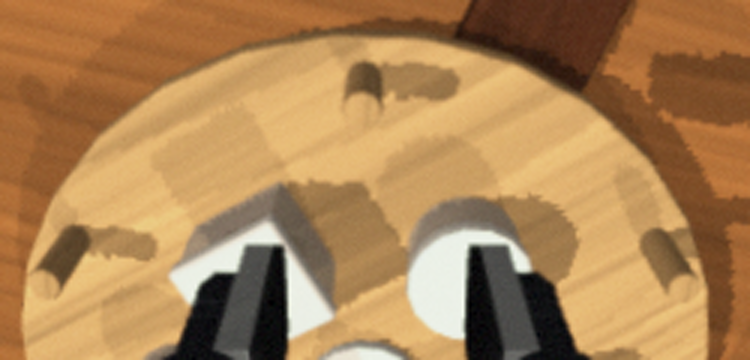

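Call:
apply_moves --moves '[0,0,0,-3,30,2,0.62,0,0,0,-3,60,2,0.62,0,0,0,-3,85,2,0.62,0,0,0,-3,105,2,0.62,0,0,0,-3,120,2,0.62,0,0,0,-3,128,2,0.62,0,0,0,-3,128,2,0.62]'

```text
t: 3.05
ee_pos: [0.4346, -0.0828, 0.0591]
ee_rot: [-89.9, -0.1, 103.4]
wrist_force: [-0.7, -0.0, -0.4]
width: 0.0324
```

Run:
```python
from h import *
s=bot.read_state();print({k:np.round(s[k],4).tolist() for k in("t","ee_pos","ee_rot","width","wrist_force")})
# arc targets: tool pose at peg angle th, finger offset so that trailing finger pushes
c=np.array([.555,-.055]);R0=R.from_euler("xyz",s["ee_rot"],degrees=True)
for dth in range(0,64,6):
    th=np.radians(193.4-dth);p=np.r_[c+.123*np.array([np.cos(th),np.sin(th)]),s["ee_pos"][2]]
    print(dth,"ry",round(np.radians(dth),3),"shift mm",(R0.inv().apply(p-s["ee_pos"])*1000).round(1))
```

```text
{'t': 3.05, 'ee_pos': [0.4346, -0.0828, 0.0591], 'ee_rot': [-89.8645, -0.0553, 103.3599], 'width': 0.0324, 'wrist_force': [-0.6612, -0.0337, -0.3589]}
0 ry 0.0 shift mm [-0.8 -0.  -0.5]
6 ry 0.105 shift mm [12.   0.  -1.2]
12 ry 0.209 shift mm [24.7  0.  -3.2]
18 ry 0.314 shift mm [37.2  0.  -6.5]
24 ry 0.419 shift mm [ 49.2   0.  -11.1]
30 ry 0.524 shift mm [ 60.7   0.  -17. ]
36 ry 0.628 shift mm [ 71.5   0.  -24. ]
42 ry 0.733 shift mm [ 81.5   0.  -32.1]
48 ry 0.838 shift mm [ 90.6  -0.  -41.2]
54 ry 0.942 shift mm [ 98.7  -0.  -51.2]
60 ry 1.047 shift mm [105.7  -0.  -62. ]
```

Call:
apply_moves --moves '[0,0.052,0,5.5,0,-0.5,0.62,0,0.105,0,12,0,-1,0.62,0,0.157,0,18.5,0,-2,0.62,0,0.209,0,24.7,0,-3,0.62,0,0.262,0,31,0,-4.7,0.62,0,0.314,0,37.2,0,-6.5,0.62,0,0.366,0,43.2,0,-8.7,0.62,0,0.419,0,49.2,0,-11,0.62,0,0.471,0,55,0,-14,0.62,0,0.524,0,60.7,0,-17,0.62,0,0.576,0,66.2,0,-20.4,0.62,0,0.628,0,71.5,0,-24,0.62,0,0.681,0,76.6,0,-28,0.62,0,0.733,0,81.5,0,-32,0.62,0,0.785,0,86.2,0,-36.5,0.62,0,0.838,0,90.6,0,-41,0.62,0,0.89,0,94.7,0,-46,0.62,0,0.92,0,97,0,-49,0.62,0,0.942,0,98.7,0,-51,0.62,0,0.942,0,98.7,0,-51,0.62]'

```text
t: 4.72
ee_pos: [0.4635, 0.0248, 0.0615]
ee_rot: [-90.1, -0.1, 49.3]
wrist_force: [-0.2, 0.5, -0.4]
width: 0.0326
```

Run:
```python
from h import *
s=bot.read_state();print({k:np.round(s[k],4).tolist() for k in("t","ee_pos","ee_rot","width","wrist_force")})
w=bot.camera("wrist");t=bot.camera("top")
A=cv2.resize(w["img"],None,fx=.8,fy=.8);B=cv2.resize(t["img"][90:300,280:460],None,fx=2.2,fy=2.2,interpolation=cv2.INTER_CUBIC)
o=np.zeros((462,800,3),np.uint8);o[:307,:409]=A[:307,:409];o[:462,410:800]=B[:462,:390];cv2.imwrite("pics/m2.png",o)
```

```text
{'t': 4.7167, 'ee_pos': [0.4635, 0.0248, 0.0615], 'ee_rot': [-90.08, -0.0668, 49.3224], 'width': 0.0326, 'wrist_force': [-0.2347, 0.4762, -0.3733]}
```

View pics/m2.png

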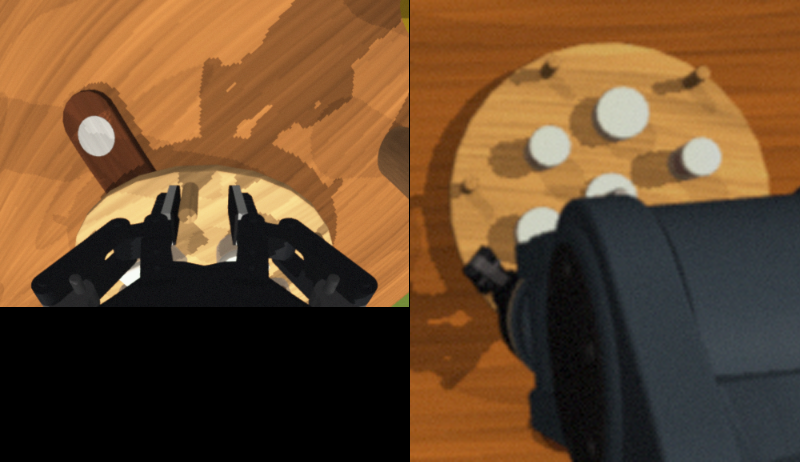

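Run:
```python
from h import *
a=bot.camera("top");c=np.array([.555,-.055])
for x,y in[(550,69),(704,74),(467,186)]:
    p=at_z(a,(90+y/2.2,280+(x-410)/2.2),.068)[:2]-c;print(np.degrees(np.arctan2(p[1],p[0])).round(1),np.linalg.norm(p).round(4))
```

```text
25.7 0.1187
-36.8 0.1237
84.3 0.1234
```

Call:
apply_moves --moves '[0,0.02,0,2.5,0,0,0.62,0,0.04,0,5,0,0,0.62,0,0.06,0,7.5,0,0,0.62,0,0.08,0,10,0,-0.4,0.62,0,0.08,0,10,0,-0.4,0.62,0,0.08,0,10,0,-0.4,0.62,0,0.06,0,6,0,0,0.62,0,0.04,0,1,0,0,0.62,0,0.04,0,1,0,0,0.62,0,0.04,0,1,-25,0,0.62,0,0.04,0,1,-60,0,0.62,0,0.04,0,1,-95,0,0.62,0,0.04,0,0,-120,30,0.62,0,0.04,0,0,-130,65,0.62,0,0.04,0,0,-135,100,0.62,0,0.04,0,0,-135,130,0.62,0,0.04,0,0,-135,140,0.62,0,0.04,0,0,-135,140,0.62]'

```text
t: 6.37
ee_pos: [0.3551, 0.1167, 0.1957]
ee_rot: [-90.0, -0.0, 47.2]
wrist_force: [0.4, -0.7, 0.2]
width: 0.0326
```

Run:
```python
from h import *
s=bot.read_state();print({k:np.round(s[k],4).tolist() for k in("t","ee_pos","ee_rot","width","wrist_force")})
w=bot.camera("wrist");t=bot.camera("top")
A=cv2.resize(w["img"],None,fx=.6,fy=.6);B=cv2.resize(t["img"][100:300,290:450],None,fx=3,fy=3,interpolation=cv2.INTER_CUBIC)
o=np.zeros((600,790,3),np.uint8);o[:230,:307]=A[:230,:307];o[:,310:790]=B;cv2.imwrite("pics/m3.png",o)
for c in("top","wrist"):print(c,[(np.round(r["pixel"],1).tolist(),round(r["score"],2)) for r in bot.landmark_of(c,"cup")])
```

```text
{'t': 6.3667, 'ee_pos': [0.3551, 0.1167, 0.1957], 'ee_rot': [-90.0014, -0.0402, 47.1719], 'width': 0.0326, 'wrist_force': [0.3891, -0.7186, 0.1715]}
top [([165.4, 168.3], 0.97), ([170.7, 240.3], 0.79), ([225.1, 184.1], 0.75), ([215.2, 368.7], 0.58)]
wrist [([201.7, 483.3], 0.94), ([249.6, 411.0], 0.75), ([142.2, 438.9], 0.57)]
```

View pics/m3.png

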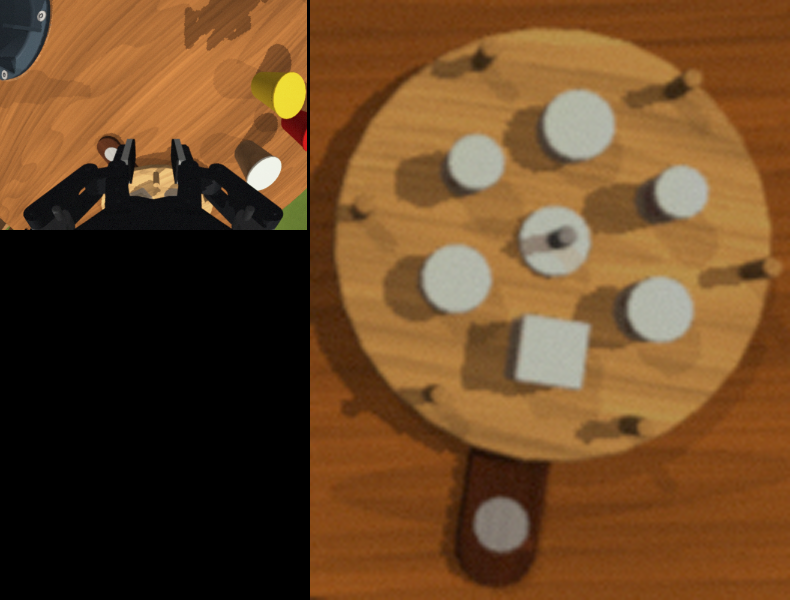

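Run:
```python
from h import *
a=bot.camera("top");c=np.array([.555,-.055]);g=lambda x,y,z:at_z(a,(100+y/3,290+(x-310)/3),z)
f=lambda q,c:np.degrees(np.arctan2(q[1]-c[1],q[0]-c[0]))
for nm,L in(("pegs",[(485,58),(691,79),(358,209),(772,267),(432,394),(639,427)]),):
    P=np.array([g(x,y,.068) for x,y in L]);A=np.c_[2*P[:,:2],np.ones(6)];s=np.linalg.lstsq(A,(P[:,:2]**2).sum(1),rcond=None)[0][:2]
    print("circle",s)
    for k in(c,s):
        pa=np.array([f(p,k) for p in P]);print(pa.round(1),"mod",np.mean((pa-20+30)%60-30)+20,"tub",f(g(552,352,.07),k),"tongue",f(g(501.5,524,.012),k))
C=[g(x,y,.07) for x,y in[(524,315),(590,323),(581,388),(515,380)]]
print([f(C[i],C[j]) for i,j in((3,0),(2,1),(0,1),(3,2))])
# tub contour by threshold
i=a["img"][195:236,350:392].min(2);m=(i>150).astype(np.uint8);n,l,st,ce=cv2.connectedComponentsWithStats(m)
for k in range(1,n):
    if st[k,4]>200:
        ct=cv2.findContours((l==k).astype(np.uint8),0,1)[0][0];r=cv2.minAreaRect(ct);b=cv2.boxPoints(r)
        q=[at_z(a,(195+y,350+x),.07) for x,y in b];print("rect",r,[round(f(q[(u+1)%4],q[u])%90,1) for u in range(4)],"ctr ang",f(at_z(a,(195+ce[k][1],350+ce[k][0]),.07),c))
i=a["img"]; m=((i.max(2).astype(int)-i.min(2))<40)&(i.min(2)>90);m=m[262:288,340:368].astype(np.uint8);n,l,st,ce=cv2.connectedComponentsWithStats(m);k=1+np.argmax(st[1:,4]);print("dot",st[k],ce[k]+[340,262]);
d=at_z(a,(262+ce[k][1],340+ce[k][0]),.012);print(d,f(d,c),f(d,s))
```

```text
circle [ 0.55525417 -0.05496028]
[  21.2  -40.4   80.2  -99.6  137.6 -161.3] mod 19.627617298838164 tub 170.49879155053225 tongue 169.21940239602725
[  21.2  -40.5   80.4  -99.7  137.6 -161.3] mod 19.628929511412643 tub 170.56668786171377 tongue 169.24727808110373
[np.float64(169.62765325152603), np.float64(169.40588590956878), np.float64(81.51273218650404), np.float64(81.58970137168731)]
rect ((20.534683227539062, 21.774566650390625), (20.603748321533203, 20.527721405029297), 8.746162414550781) [np.float64(78.8), np.float64(79.7), np.float64(78.6), np.float64(79.7)] ctr ang 170.2655512080408
dot [  5   4  17  17 226] [353.23893805 274.39823009]
[ 0.38099794 -0.02066755  0.012     ] 168.83831061035733 168.86675421419855
```

```bash
python3 -c "
from rig import bot;print(bot.close_job())"
```

```text
the job is handed in; nothing more can be done
None
```

I turned the carousel about 54° clockwise, so the square tub now stands at the front over the tongue, and handed the job in at about 6.5 s. I pushed only on one front peg, with the part-open fingers either side of it. Then I backed off, lifted clear and moved the arm away, so it was touching nothing.

- **Alignment:** in the last top view the tub points at 169.6° by the pegs and 169.5° by its hand-picked lid edges. By its lid centre it reads 170.3–170.5°.
- **Tongue:** it points at 168.9–169.2° by its steel dot and about 170.4° by its side edges. The tub and tongue readings therefore agree to within about 1.5°.
- **One outlier:** an automatic rectangle fit to the lid put its edges nearer 169° (78.6–79.7° modulo 90).
- **Cup:** I did not go near the paper cup, and the wrist force stayed under about 1 N at the end of every move. The network's pixel for it moved by about 2 px. The red and yellow cups shifted by a similar amount, so I took that as noise and did not check further.

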